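Centre the tea jar on its lacquer stand

TASK

The little celadon tea jar has been put back off-centre, near the edge of its round black stand. Nudge it to the middle of the stand with light taps of your fingertips low against its side, keeping it upright and on the stand; never take it between the fingers, lift it or press on it from above. Leave the stand where it is and everything else undisturbed, and finish with your hand clear.

Things in the scene. Friction and masses are not known exactly. Their poses are not given: they have to be found in the camera images.
- jar: Rigid celadon tea jar, brown neck glaze, ivory lid (part of it), about 130 g, 64 mm high. Belly 54 mm wide at 24 mm up: an upright finger touches it there. Narrow foot (32 mm), neck 25 mm wide at 50 mm, lid 29 mm wide at 54-58 mm. Friction on the stand about 0.3: pushed at the belly or lower it slides, at the lid or knocked it tips. Origin: centre of its underside; z up; yaw meaningless.
- stand: Round black-lacquered turned wooden stand, loose on the counter, 300 g, 30 mm high, flat top 88 mm in diameter with a thin gold line just inside its edge. Origin: centre of its underside, on the counter; z up; its top is 30 mm above the origin. Round, so its yaw has no meaning. The jar stands on it.
- bowl_mid (a point): Grey crackle-glaze tea bowl, 120 mm in diameter, 72 mm high, standing on the counter; this point is on its axis 36 mm above the counter. To be left alone.
- caddy_mid (a point): Stainless tea caddy, a cylinder 74 mm in diameter, 84 mm high; this point is on its axis 42 mm above the counter. To be left alone.
- whisk_mid (a point): Bamboo tea whisk standing on its handle, tines up, 53 mm wide, 102 mm high; this point is on its axis 50 mm above the counter. To be left alone.
- lidrest_mid (a point): Bamboo lid rest, an upright cylinder 48 mm in diameter, 52 mm high; this point is at its centre. To be left alone.
- dish: Shallow blue sweet dish, 110 mm in diameter, 18 mm high. Origin: centre of its underside. To be left alone.
- scoop: Slim bamboo tea scoop lying on the counter, 187 mm long along its x axis, 7 to 12 mm wide, its tip bent up 16 mm at +x. Origin: middle of its length, on the counter. To be left alone.
- box_mid (a point): Red-lacquered box with a hinged lid, 114 mm (its x) by 164 mm (its y), 65 mm high, fixed; this point is on its vertical centre line 32 mm above the counter. To be left alone.
- box_lid (a joint): Lid of the lacquered box: 0 rad shut, grows as it opens. It starts and should stay shut.
There are look-alikes about, which are no part of the job. Leave any green look-alike of the part that bears box_mid alone. Leave any blue look-alike of the jar alone.

How it is judged:
By the outcome, as a careful person would: the job done as asked, in the order asked, and still so for the second after the job is handed in, with the robot touching nothing.
It also fails if it takes over 56 s, if anything falls off the work surface, if the arm or the gripper's body presses on something with over 40 N, if the wrist force passes 120 N, or if a joint passes its speed limit or range.

ROBOT

A 6-joint arm with a two-finger parallel gripper is mounted at the origin on the work surface. World frame = base frame: x ahead of the robot, y to its left, z up, the work surface at z = 0. Lengths are in m, angles in rad, forces in N, time in s.
With the tool pointing down it reaches from about 0.35 to 0.85 m from the base axis. Payload 8.1 kg.
Tool frame: the origin (TCP) lies midway between the tips of the shut fingers; the grasp point (between the pads) lies 19 mm behind it (manip.tcp_to_grasp is the distance from the TCP to the grasp point, in m); x points along the fingers, y is the direction in which the jaws open and shut, and the axes are right-handed (so a half turn about x gives the same grasp; the last joint's range is limited). The gripper opens to 93 mm and grips with 3 to 60 N. Pads are 15 mm wide; open, the fingers measure 128 mm over their backs; the gripper's body (75 mm by 188 mm) begins 65 mm behind the grasp point.
Start: joints at [-1.218, 0.13, 1.488, -0, 1.523, -0.085], TCP at [0.254, -0.543, 0.189] pointing down, gripper open.
Joint ranges: [-2.96, 2.96], [-0.89, 2.26], [0.02, 2.5], [-1.34, 4.48], [0, 2.73], [-2.66, 2.66]. Speed limits (rad/s): [2.39, 2.39, 2.79, 3.14, 3.14, 3.14].

INTERFACE

Orientations are given as a rotation vector (axis times angle).
In Python, from station import manip, get_image, camera_params gives the robot as it stands. The module is installed in compiled form; this text tells all that it offers.
- The arm moves only by the tool carry_out, never from a script. Its argument "commands" is one flat list of numbers, 4 for each row, row after row: the shift along the tool's x, y, z in mm, then the turn about the tool's x in degrees. In form: [x, y, z, twist, x, y, z, twist, ...]. A call has 1 to 5 rows; each row is the pose to reach, as a shift and turn from the pose commanded when the call began, along the tool's axes at that moment; what a row does not reach only later rows make up. A row lasts 1/10 s, in which the tool goes at most 50 mm and 8.59 degrees, less where a joint would pass 70% of its speed; a pose out of reach is approached as far as the arm can. A call with a gripper value outside its range is refused whole. "gripper" is the gripper command: -1 is shut, 1 is fully open, values between are in proportion, set as the call begins (left out, the last holds). The fingers move at their own pace and stop on an object; "force" is the grip in N (left out, the last holds). Time passes only in rows, so rows that repeat a pose let the fingers close. It gives the time, the measured TCP pose, the force and the opening at its end, in the units of the state.
- manip.get_obs(): the state, without advancing time (a new reading comes with each control period).
- get_image(name): name is "scene" or "side" or "wrist"; returns (picture, depth): 400x640x3 uint8, red, green, blue; 400x640 float32, m along the optical axis (not along the pixel's ray), 0 where there is no reading.
- camera_params(name): a dict with "fovy" (degrees; the focal length in pixels is half the picture's height over the tangent of half this angle, whatever the lens; pixels are square), "cx", "cy" (the principal point, pixels), "T" (4x4, takes a point from camera to world coordinates); the wrist camera has in their place "tool_from_camera" (4x4, takes a point from camera to tool coordinates, whose origin is the TCP and whose axes are the tool frame's). Camera axes: x right, y down, z forward; pixel columns grow to the right and rows downward; lengths in m; the calibration is good to about 2 mm. A picture is of the moment at which its call begins: read the wrist's pose just before it. camera_params takes no time and is no camera call.
- manip.close_job(): hands the job in, once; it reports no verdict.
The state is a dict: "t": time; "q": joint angles; "joint_vel": joint speeds; "joint_efforts": joint torques, N m; "ee_pos": TCP position; "ee_rot": TCP orientation; "contact_force": force on the tool from outside, world axes, zero at the start; "ft_torque": the same for the moment, N m; "opening": opening from 0.0 (shut) to 1.0 (fully open).
Only numpy, scipy, OpenCV 4.12 (cv2) and the standard library are available. Lean on these libraries where they do the work, as an engineer would, in place of code of your own. Each camera call takes 0.05 s, during which the arm holds its last target. There are 200 camera calls.

## Working session

There is one attempt and no reset: what is moved stays moved. The work goes in short steps, Python scripts to look and compute and a tool call to move; the robot and the scene stay as the last step left them, time stands still between calls to the robot, and variables do not carry over. Pictures are saved under pics/ and viewed, about 8 in all and at most 12, crops included, and the job is handed in when it is done.

Besides the shell and the picture viewer there is one more tool, called after "Emit:" as name(argument=value, ...), one argument or row to a line, values as JSON. carry_out: Moves the arm, as the interface text tells. Its arguments: {"type":"object","properties":{"commands":{"type":"array"},"gripper":{"type":"number"},"force":{"type":"number"}},"required":["commands"]}

```bash
mkdir -p pics; cat > h.py <<'E'
import numpy as np, cv2
from station import manip, get_image, camera_params
from scipy.spatial.transform import Rotation as R
def cam(n, o=None):
    p=camera_params(n); f=200/np.tan(np.radians(p["fovy"])/2)
    if n=="wrist":
        T=np.eye(4);T[:3,:3]=R.from_rotvec(o["ee_rot"]).as_matrix();T[:3,3]=o["ee_pos"];T=T@np.array(p["tool_from_camera"])
    else: T=np.array(p["T"])
    return f,p["cx"],p["cy"],T
def ray(c,u,v,z):
    f,cx,cy,T=c; d=T[:3,:3]@np.array([(u-cx)/f,(v-cy)/f,1]); o=T[:3,3]
    return o+d*(z-o[2])/d[2]
def proj(c,P):
    f,cx,cy,T=c; q=T[:3,:3].T@(np.array(P)-T[:3,3]); return q[0]/q[2]*f+cx,q[1]/q[2]*f+cy
def snap(n,tag):
    o=manip.get_obs(); im,d=get_image(n); c=cam(n,o)
    cv2.imwrite(f"pics/{tag}.png",im[:,:,::-1]); np.savez(f"{tag}.npz",im=im,d=d,T=c[3],f=c[0],cx=c[1],cy=c[2]); return im,d,c
def load(tag):
    z=np.load(tag+".npz"); return z["im"],z["d"],(float(z["f"]),float(z["cx"]),float(z["cy"]),z["T"])
E
python3 - <<'E'
from h import *
for n in("scene","side"):
    _,_,c=snap(n,n+"0"); print(n,c[3].round(3).tolist(),c[0])
o=manip.get_obs();print(o["ee_rot"],R.from_rotvec(o["ee_rot"]).as_matrix().round(3),o["t"],o["opening"])
a=cv2.imread("pics/scene0.png")
print(manip.tcp_to_grasp)
E
```

```text
scene [[0.369, 0.504, -0.781, 1.421], [0.929, -0.199, 0.311, -0.295], [0.001, -0.84, -0.542, 0.695], [0.0, 0.0, 0.0, 1.0]] 376.96428909925277
side [[-0.645, 0.593, -0.482, 1.304], [0.764, 0.485, -0.425, 0.718], [-0.018, -0.643, -0.766, 1.293], [0.0, 0.0, 0.0, 1.0]] 494.3950532028795
[ 1.97952829  0.44203354 -1.97994902] [[-0.001  0.424 -0.906]
 [ 0.002 -0.906 -0.424]
 [-1.    -0.002 -0.   ]] 0.1 0.9971403789546465
0.0188
```

View pics/scene0.png

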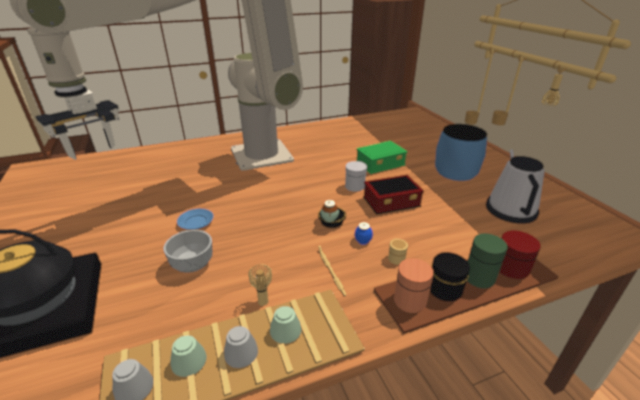

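View pics/side0.png

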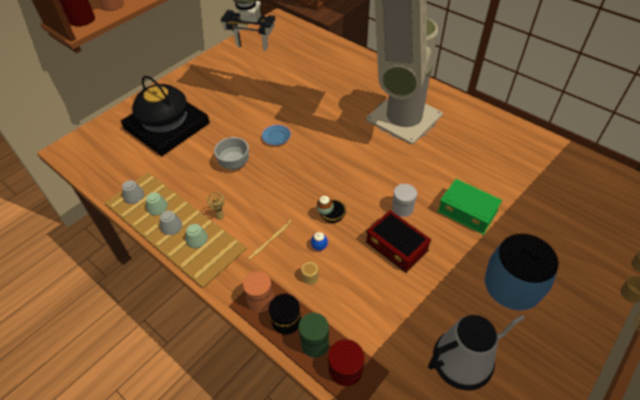

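Candidates for the jar are the celadon jar on the black stand (scene 330,212; side 325,205), the blue look-alike (scene 364,234) and the green or grey cups on the rack (scene 187,352 and 285,322). The one with the brown neck and ivory lid on the stand matches the description. I'll check it in a close crop and measure.

```bash
python3 - <<'E'
from h import *
rois={"scene":(310,190,360,235),"side":(305,185,355,230)}
outs=[]
for n,(x0,y0,x1,y1) in rois.items():
    im,d,c=load(n+"0")
    outs.append(cv2.resize(im[y0:y1,x0:x1,::-1],(400,360),interpolation=cv2.INTER_NEAREST))
    # depth point cloud
    f,cx,cy,T=c
    v,u=np.mgrid[y0:y1,x0:x1]; z=d[y0:y1,x0:x1]
    P=np.stack([(u-cx)/f*z,(v-cy)/f*z,z],-1)@T[:3,:3].T+T[:3,3]
    print(n,"zmin/max",np.percentile(P[...,2],[5,50,95,99.5]).round(3))
    rgb=im[y0:y1,x0:x1].astype(int)
    dark=(rgb.max(-1)<60)
    for a,b in((.024,.036),(.05,.07),(.082,.1)):
        m=(P[...,2]>a)&(P[...,2]<b); Q=P[m]
        if len(Q): print(a,len(Q),Q.min(0).round(3),Q.max(0).round(3),Q.mean(0).round(3))
    # lid: brightest ivory
    s=rgb.sum(-1); m=(rgb.min(-1)>150); ys,xs=np.nonzero(m)
    if len(xs): print("ivory px",xs.mean()+x0,ys.mean()+y0,len(xs),ray(c,xs.mean()+x0,ys.mean()+y0,.092).round(4))
    ys,xs=np.nonzero(dark)
    print("dark",xs.min()+x0,xs.max()+x0,ys.min()+y0,ys.max()+y0)
# others positions on rough planes
for n,pts in {"scene":dict(bowl=(189,240,.072),caddy=(356,168,.084),lidrest=(398,245,.052),blue=(364,228,.05),box=(393,187,.065),dish=(195,218,.018),whisk=(261,272,.1)),
 "side":dict(bowl=(232,147,.072),caddy=(404,191,.084),lidrest=(310,267,.052),blue=(319,235,.05),box=(400,233,.065),dish=(276,135,.018),stand=(333,211,.03))}.items():
    c=load(n+"0")[2]
    for k,(u,v,z) in pts.items(): print(n,k,ray(c,u,v,z)[:2].round(3))
cv2.imwrite("pics/crop.png",np.hstack(outs))
E
```

```text
scene zmin/max [-0.002  0.001  0.074  0.093]
0.024 196 [0.512 0.043 0.024] [0.671 0.13  0.036] [0.568 0.089 0.03 ]
0.05 112 [0.556 0.044 0.051] [0.663 0.122 0.07 ] [0.586 0.065 0.061]
0.082 52 [0.552 0.057 0.082] [0.585 0.086 0.095] [0.57  0.069 0.088]
ivory px 331.32 203.9 50 [0.5811 0.0704 0.092 ]
dark 321 343 210 226
side zmin/max [-0.005  0.002  0.075  0.094]
0.024 308 [0.499 0.057 0.024] [0.588 0.132 0.036] [0.545 0.101 0.03 ]
0.05 83 [0.545 0.047 0.05 ] [0.593 0.097 0.07 ] [0.577 0.081 0.061]
0.082 54 [0.55  0.057 0.082] [0.578 0.087 0.099] [0.566 0.073 0.088]
ivory px 324.4186046511628 199.18604651162792 43 [0.5668 0.076  0.092 ]
dark 321 343 201 222
scene bowl [ 0.575 -0.331]
scene caddy [0.394 0.242]
scene lidrest [0.774 0.182]
scene blue [0.671 0.134]
scene box [0.525 0.313]
scene dish [ 0.396 -0.307]
scene whisk [ 0.791 -0.19 ]
side bowl [ 0.579 -0.337]
side caddy [0.375 0.246]
side lidrest [0.764 0.186]
side blue [0.66  0.131]
side box [0.506 0.323]
side dish [ 0.399 -0.302]
side stand [0.549 0.096]
```

View pics/crop.png

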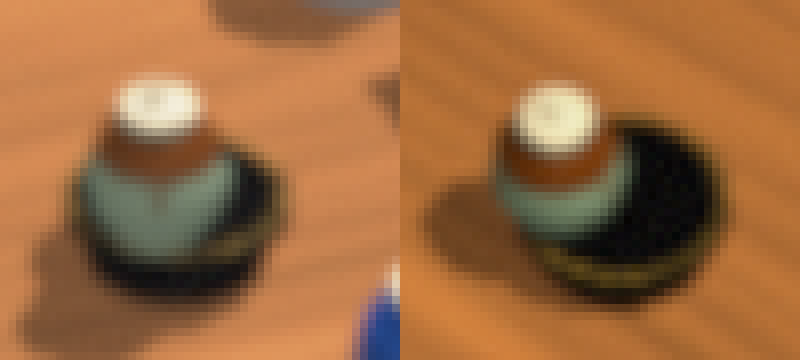

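The crop confirms the brown-necked, ivory-lidded celadon jar at the edge of the black stand. It stands at about (0.568, 0.072), with the stand's centre near (0.547, 0.092). I'll fly over for a wrist view, turning and shutting the gripper on the way.

Emit:
carry_out(
  commands=[-4,-29,-36,-7.8,-8,-58,-72,-15.6,-12,-87,-108,-23.4,-16,-116,-144,-31.2,-20,-145,-180,-39],
  gripper=-1,
)

```text
t: 0.6
ee_pos: [0.3562, -0.3339, 0.2084]
ee_rot: [1.531, 0.964, -1.531]
contact_force: [1.2, 0.4, 0.1]
opening: 0.616
```

Emit:
carry_out(
  commands=[-4,0,-46,-7.8,-8,0,-92,-15.6,-12,0,-138,-23.4,-16,0,-184,-31.2,-20,0,-231,-39],
)

```text
t: 1.1
ee_pos: [0.4571, -0.1262, 0.2287]
ee_rot: [1.035, 1.311, -1.035]
contact_force: [1.0, -0.5, 0.0]
opening: 0.189
```

Emit:
carry_out(
  commands=[-4,29,-36,-7.8,-8,58,-72,-15.6,-12,87,-108,-23.4,-16,116,-144,-31.2,-20,145,-180,-39],
)

```text
t: 1.6
ee_pos: [0.5577, 0.0821, 0.2485]
ee_rot: [0.513, 1.509, -0.514]
contact_force: [1.4, -0.1, 0.5]
opening: 0.007
```

```bash
python3 - <<'E'
from h import *
print(camera_params("wrist"))
im,d,c=snap("wrist","w1")
o=manip.get_obs();print(o["ee_pos"],R.from_rotvec(o["ee_rot"]).as_matrix().round(3),o["t"],o["opening"],o["q"])
E
```

```text
{'fovy': 64.94543767695305, 'cx': 319.35331128981346, 'cy': 202.56459003537444, 'tool_from_camera': array([[-2.21244594e-04, -2.69404667e-01,  9.63027038e-01,
        -1.94709179e-01],
       [ 9.99999814e-01, -6.06907779e-04,  5.99575735e-05,
         5.69684039e-04],
       [ 5.68315750e-04,  9.63026872e-01,  2.69404751e-01,
        -7.56284606e-02],
       [ 0.00000000e+00,  0.00000000e+00,  0.00000000e+00,
         1.00000000e+00]])}
[0.55930486 0.08808072 0.24837001] [[ 0.     0.6    0.8  ]
 [ 0.004  0.8   -0.6  ]
 [-1.     0.003 -0.002]] 1.65 0.008332194370731825 [ 0.06306575  0.02048617  1.4958732   0.00357949  1.6246159  -0.86365575]
```

View pics/w1.png

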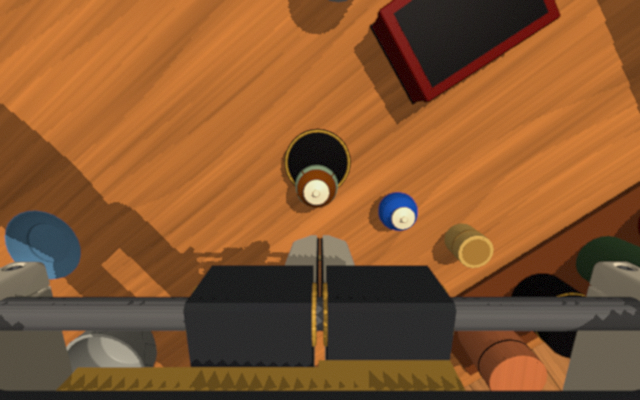

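The wrist view shows the stand's gold ring centred near pixel (318,162), the lid at (316,192), and the blue look-alike at (400,212). The push direction (−tool z) points up in the image. Next I'll measure.

```bash
cat >> h.py <<'E'
def measure(tag,guess):
    im,d,c=load(tag); o=manip.get_obs(); Rt=R.from_rotvec(o["ee_rot"]).as_matrix(); tp=np.array(o["ee_pos"])
    h=cv2.cvtColor(im,cv2.COLOR_RGB2HSV); rgb=im.astype(int)
    u0,v0=map(int,proj(c,[*guess,.03])); s=int(.065*c[0]/abs(c[3][2,3]-.03))
    w=np.zeros(im.shape[:2],np.uint8); cv2.circle(w,(u0,v0),s,1,-1)
    # lid
    m=((rgb.min(-1)>120)&(h[...,1]<80)).astype(np.uint8)*w
    n,lab,st,ce=cv2.connectedComponentsWithStats(m)
    out={}
    if n>1:
        i=1+np.argmax(st[1:,4]); out["lid"]=ray(c,*ce[i],.088); out["lidpx"]=(ce[i].round(1),st[i,4])
    # stand: rim of dark+gold+jar silhouette, minimal enclosing via points on plane z=.03
    dark=((rgb.max(-1)<45)).astype(np.uint8)*w
    n,lab,st,ce=cv2.connectedComponentsWithStats(dark)
    i=1+np.argmax(st[1:,4]); cn,_=cv2.findContours((lab==i).astype(np.uint8),0,1)
    p=max(cn,key=cv2.contourArea)[:,0].astype(float)
    Q=np.array([ray(c,*q,.03) for q in p])[:,:2]
    # robust circle fit, known-ish radius
    from scipy.optimize import least_squares
    r=least_squares(lambda x:np.hypot(*(Q-x[:2]).T)-x[2],[*guess,.042],loss="soft_l1",f_scale=.0007).x
    out["stand"]=r; out["inl"]=(np.abs(np.hypot(*(Q-r[:2]).T)-r[2])<.0015).sum(),len(Q)
    if "lid" in out:
        e=np.append(r[:2]-out["lid"][:2],0); out["jar->stand tool y,z mm"]=(Rt.T@e*1000).round(1)[1:]
        out["tcp->jar tool y,z mm"]=(Rt.T@np.append(out["lid"][:2]-tp[:2],0)*1000).round(1)[1:]
    out["tcp"]=tp.round(4); return out
E
python3 - <<'E'
from h import *
for k,v in measure("w1",(.547,.092)).items(): print(k,v)
E
```

```text
lid [0.56370252 0.07321419 0.088     ]
lidpx (array([316. , 191.4]), np.int32(450))
stand [0.54305497 0.0904303  0.0364139 ]
inl (np.int64(87), 173)
jar->stand tool y,z mm [  1.4 -26.8]
tcp->jar tool y,z mm [-9.2 12.4]
tcp [0.5593 0.0881 0.2484]
```

Emit:
carry_out(
  commands=[0,-5,38,0,0,-9,77,0,60,-9,77,0,110,-9,77,0,110,-9,77,0],
)

```text
t: 2.15
ee_pos: [0.6077, 0.0256, 0.1308]
ee_rot: [0.517, 1.52, -0.522]
contact_force: [-0.1, -0.2, -1.0]
opening: 0.004
```

Emit:
carry_out(
  commands=[0,0,0,0,0,0,0,0],
)

```text
t: 2.35
ee_pos: [0.6138, 0.0258, 0.1414]
ee_rot: [0.518, 1.505, -0.517]
contact_force: [-0.8, -0.2, 0.7]
opening: 0.007
```

```bash
python3 - <<'E'
from h import *
snap("wrist","w2"); im=snap("side","s2")[0]
for k,v in measure("w2",(.543,.091)).items(): print(k,v)
a=cv2.imread("pics/w2.png")[0:400,120:520]; b=cv2.resize(cv2.imread("pics/s2.png")[150:270,270:390],(400,400))
cv2.imwrite("pics/c2.png",np.hstack([a,b]))
E
```

```text
lid [0.56416883 0.07277408 0.088     ]
lidpx (array([327. , 124.9]), np.int32(1084))
stand [0.54387282 0.08960973 0.03761339]
inl (np.int64(183), 268)
jar->stand tool y,z mm [  0.8 -26.4]
tcp->jar tool y,z mm [  6.  -68.7]
tcp [0.6147 0.0258 0.1425]
```

View pics/c2.png

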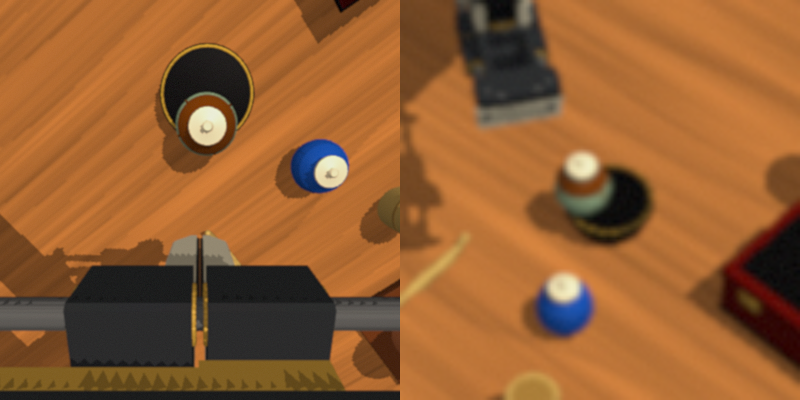

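The jar is 26.5 mm off-centre, almost exactly along my push axis. I'll descend behind it with the fingertip at z ≈ 0.045, 15 mm above the stand top, which is below belly height.

Emit:
carry_out(
  commands=[30,6,0,0,60,6,0,0,85,6,0,0,97,6,0,0,97,6,0,0],
)

```text
t: 2.95
ee_pos: [0.6159, 0.0306, 0.0415]
ee_rot: [0.518, 1.509, -0.518]
contact_force: [-0.4, -0.2, -0.3]
opening: 0.005
```

Emit:
carry_out(
  commands=[0,0,-5,0,0,0,-10,0,0,0,-15,0,0,0,-19,0,0,0,-22,0],
)

```text
t: 3.45
ee_pos: [0.5988, 0.0444, 0.0423]
ee_rot: [0.518, 1.507, -0.518]
contact_force: [-0.6, 0.1, -0.0]
opening: 0.004
```

```bash
python3 - <<'E'
from h import *
snap("wrist","w3"); snap("side","s3")
for k,v in measure("w3",(.543,.09)).items(): print(k,v)
print(manip.get_obs()["contact_force"])
a=cv2.imread("pics/w3.png")[0:400,120:520]; b=cv2.resize(cv2.imread("pics/s3.png")[170:250,290:370],(400,400))
cv2.imwrite("pics/c3.png",np.hstack([a,b]))
E
```

```text
lid [0.5636745  0.07313769 0.088     ]
lidpx (array([320.5, 179.7]), np.int32(2611))
stand [0.54321362 0.09018518 0.03772392]
inl (np.int64(217), 377)
jar->stand tool y,z mm [  0.9 -26.6]
tcp->jar tool y,z mm [  1.2 -45.3]
tcp [0.5986 0.0444 0.0419]
[-0.18751695 -0.12804378 -0.26621436]
```

View pics/c3.png

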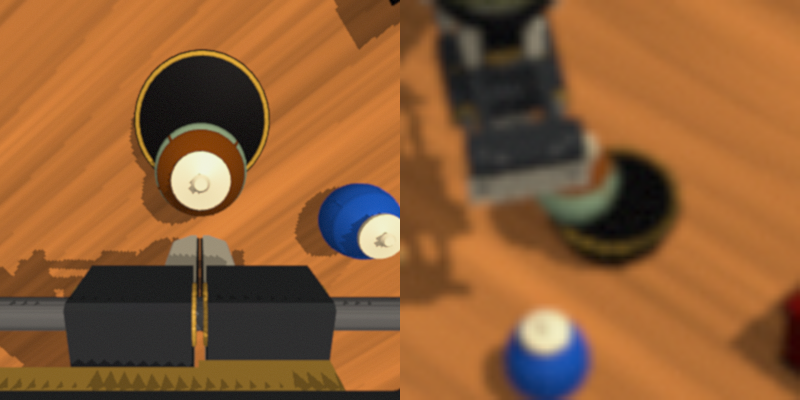

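```bash
python3 - <<'E'
from h import *
im,d,c=load("w3"); f,cx,cy,T=c
tc=np.array(camera_params("wrist")["tool_from_camera"])
for u in(305,325,250):
  for v in(232,236,240,246,252,258,264,268,280,300,330,355):
    z=float(d[v,u]); p=tc@np.array([(u-cx)/f*z,(v-cy)/f*z,z,1]); print(u,v,im[v,u],(p[:3]*1000).round(1))
E
```

```text
305 232 [193 116  53] [ 43.3 -11.   15.6]
305 236 [204 129  73] [ 44.5 -11.1  19.6]
305 240 [156 144 120] [-35.8  -7.2 -10.1]
305 246 [156 144 121] [-44.1  -6.9 -10.2]
305 252 [156 145 120] [-51.5  -6.5 -10.1]
305 258 [117 107  90] [-58.1  -6.3 -10.1]
305 264 [110 101  84] [-65.4  -5.9 -10.6]
305 268 [30 28 31] [-119.4   -3.2  -36.6]
305 280 [29 30 29] [-127.2   -2.9  -37.5]
305 300 [30 30 31] [-135.3   -2.5  -37.3]
305 330 [46 45 46] [-136.9   -2.5  -30.9]
305 355 [47 48 48] [-136.9   -2.6  -24.5]
325 232 [220 132  58] [44.   5.1 15.9]
325 236 [161 144 117] [-30.3   3.7 -10.2]
325 240 [158 147 123] [-36.7   3.6 -10.4]
325 246 [158 145 121] [-42.9   3.5  -9.6]
325 252 [157 146 122] [-51.6   3.4 -10.2]
325 258 [119 112  94] [-57.6   3.2  -9.9]
325 264 [117 108  90] [-64.5   3.1 -10.2]
325 268 [106  99  83] [-68.7   3.1 -10.3]
325 280 [99 93 77] [-78.2   2.9  -9.8]
325 300 [169 126  47] [-131.1    1.9  -34.5]
325 330 [137 103  41] [-133.7    1.8  -28.5]
325 355 [103  78  57] [-194.7    0.6  -75.6]
250 232 [182 110  53] [ 43.1 -55.4  15.5]
250 236 [191 116  54] [ 44.2 -55.9  19.4]
250 240 [196 117  53] [ 43.9 -56.   22.8]
250 246 [201 120  54] [ 43.8 -56.3  28. ]
250 252 [142  85  39] [ 43.4 -56.5  33.2]
250 258 [121  72  35] [ 43.6 -56.9  38.7]
250 264 [112  67  34] [ 43.4 -57.2  44. ]
250 268 [27 28 29] [-121.   -17.4  -37.4]
250 280 [25 29 28] [-125.9  -16.4  -36.7]
250 300 [30 31 31] [-133.4  -14.8  -36.1]
250 330 [44 44 45] [-136.2  -14.6  -30.5]
250 355 [46 46 47] [-136.2  -15.   -23.9]
```

Clearances are fine: the finger face is at tool z = −10 mm and the body is far above the lid. I'll push slowly.

Emit:
carry_out(
  commands=[0,0,-2,0,0,0,-4,0,0,0,-6,0,0,0,-8,0,0,0,-10,0],
)

```text
t: 4.05
ee_pos: [0.5909, 0.0502, 0.0417]
ee_rot: [0.518, 1.508, -0.518]
contact_force: [-0.9, -0.7, 0.0]
opening: 0.006
```

Emit:
carry_out(
  commands=[0,0,-2,0,0,0,-4,0,0,0,-6,0,0,0,-8,0,0,0,-10,0],
)

```text
t: 4.55
ee_pos: [0.5832, 0.0563, 0.0419]
ee_rot: [0.518, 1.508, -0.518]
contact_force: [0.8, -0.1, 0.8]
opening: 0.007
```

```bash
python3 - <<'E'
from h import *
snap("wrist","w4")
for k,v in measure("w4",(.543,.09)).items(): print(k,v)
print(manip.get_obs()["contact_force"])
E
```

```text
lid [0.55778655 0.07745693 0.088     ]
lidpx (array([320.4, 204.7]), np.int32(2471))
stand [0.54367478 0.08977985 0.03810616]
inl (np.int64(255), 372)
jar->stand tool y,z mm [  1.1 -18.7]
tcp->jar tool y,z mm [  1.1 -32.6]
tcp [0.5829 0.0566 0.0418]
[ 0.65700955  0.27114774 -0.32491989]
```

The jar slid 8 mm upright and the stand stayed still. I'll carry on.

Emit:
carry_out(
  commands=[0,0,-2,0,0,0,-4,0,0,0,-6,0,0,0,-8,0,0,0,-10,0],
)

```text
t: 5.1
ee_pos: [0.5752, 0.0625, 0.0418]
ee_rot: [0.518, 1.508, -0.518]
contact_force: [0.8, -1.1, 1.0]
opening: 0.005
```

Emit:
carry_out(
  commands=[0,0,-1,0,0,0,-2,0,0,0,-3,0,0,0,-3,0],
)

```text
t: 5.5
ee_pos: [0.5727, 0.0644, 0.0417]
ee_rot: [0.518, 1.508, -0.518]
contact_force: [-0.5, -0.1, 0.6]
opening: 0.006
```

```bash
python3 - <<'E'
from h import *
snap("wrist","w5")
for k,v in measure("w5",(.543,.09)).items(): print(k,v)
print(manip.get_obs()["contact_force"])
E
```

```text
lid [0.54721269 0.08519635 0.088     ]
lidpx (array([319.7, 204.9]), np.int32(2482))
stand [0.54399709 0.08946839 0.03823651]
inl (np.int64(270), 421)
jar->stand tool y,z mm [ 1.4 -5.2]
tcp->jar tool y,z mm [  0.8 -33. ]
tcp [0.5728 0.0643 0.0417]
[1.18471977 0.04305132 0.53431064]
```

View pics/w5.png

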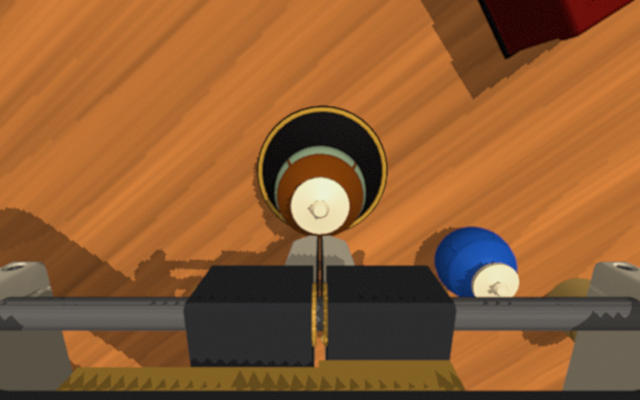

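The jar is nearly central, with the lid at (320,205) and the ring centre near (322,168). The picture is foreshortened and 5 mm remain. I'll do the last push, then back off and up for a check.

Emit:
carry_out(
  commands=[0,0.5,-1.5,0,0,1,-3,0,0,1,-4,0,0,1,-5,0,0,1,-5,0],
)

```text
t: 6.05
ee_pos: [0.5694, 0.0682, 0.0417]
ee_rot: [0.518, 1.508, -0.518]
contact_force: [1.1, -0.8, 1.0]
opening: 0.005
```

Emit:
carry_out(
  commands=[0,0,5,0,0,0,25,0,0,0,50,0,-45,0,50,0,-90,0,50,0],
)

```text
t: 6.55
ee_pos: [0.6074, 0.0366, 0.1296]
ee_rot: [0.518, 1.514, -0.521]
contact_force: [1.5, 0.7, 1.0]
opening: 0.007
```

Emit:
carry_out(
  commands=[0,0,0,0,0,0,0,0,0,0,0,0],
)

```text
t: 6.85
ee_pos: [0.6082, 0.0373, 0.1304]
ee_rot: [0.518, 1.51, -0.519]
contact_force: [-0.2, 0.4, -1.5]
opening: 0.003
```

```bash
cat > chk.py <<'E'
from h import *
import sys
t=sys.argv[1]
snap("wrist","w"+t); snap("side","s"+t); snap("scene","c"+t)
for k,v in measure("w"+t,(.543,.09)).items(): print(k,v)
a=cv2.imread(f"pics/w{t}.png")[0:300,170:470]; b=cv2.resize(cv2.imread(f"pics/s{t}.png")[185:235,305:355],(250,300)); e=cv2.resize(cv2.imread(f"pics/c{t}.png")[190:240,305:355],(250,300))
cv2.imwrite(f"pics/k{t}.png",np.hstack([a,b,e]))
E
python3 chk.py 6
```

```text
lid [0.54467911 0.08802999 0.088     ]
lidpx (array([319.9, 106.6]), np.int32(1225))
stand [0.54450374 0.08900765 0.03854487]
inl (np.int64(250), 250)
jar->stand tool y,z mm [ 0.7 -0.7]
tcp->jar tool y,z mm [  1.2 -80.9]
tcp [0.6078 0.0374 0.1298]
```

View pics/k6.png

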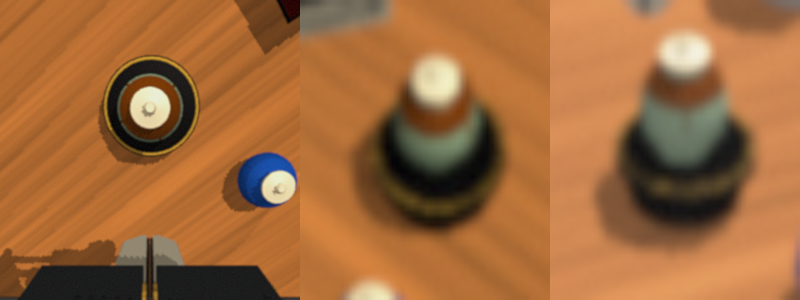

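```bash
python3 -c "
from h import *
manip.close_job(); print(manip.get_obs()['t'])"
```

```text
the job is handed in; nothing more can be done
the job is handed in; nothing more can be done
```

The jar now stands upright in the middle of its stand, and I handed the job in at about 7 s of the 56 s allowed. I slid it about 26 mm with slow, light pushes of the shut fingertips, 12 mm above the stand top. It was never gripped, lifted or pressed from above.

- **Centring:** The final wrist view puts the jar's lid within about 1 mm of the stand's centre. The blurrier side and scene crops hint at 1–2 mm, which is within calibration error.
- **Stand:** Its fitted centre drifted by about 2 mm between views. The drift was against the push, so I take it as fitting error rather than movement.
- **Forces:** Measured forces stayed at noise level, about 2 N.
- **Everything else:** The hand never came near the other objects, and the blue look-alike sits undisturbed in the close views. I did not re-measure the rest one by one.
- **Hand:** The hand finished clear, with the TCP 13 cm above the counter and about 8 cm to the side of the jar.

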